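# Ratchet the pass shelf up level with the tray stand

## Robot

A 6-joint arm with a two-finger parallel gripper is mounted at the origin on the work surface. World frame = base frame: x ahead of the robot, y to its left, z up, the work surface at z = 0. Lengths are in m, angles in rad, forces in N, time in s.
With the tool pointing down it reaches from about 0.35 to 0.975 m from the base axis. Payload 7.1 kg.
Tool frame: the origin (TCP) lies at the very end of the fingers, on their centre line; the grasp point (between the pads) lies 19 mm behind it; y points along the fingers, z is the direction in which the jaws open and shut, and the axes are right-handed (so a half turn about y gives the same grasp; the last joint's range is limited). The gripper opens to 88 mm and grips with 3 to 60 N. Pads are 20 mm wide; open, the fingers measure 115 mm over their backs; the gripper's body (75 mm by 178 mm) begins 61 mm behind the grasp point.
Start: joints at [-0.019, 0.423, 1.63, -0, 1.089, -0.019], TCP at [0.625, 0, 0.198] pointing down, gripper open.
Joint ranges: [-3, 3], [-0.9, 2.11], [0.09, 2.58], [-1.31, 4.45], [0.11, 2.69], [-2.54, 2.54]. Speed limits (rad/s): [2.39, 2.39, 3.01, 3.14, 3.14, 3.14].

## Interface

Orientations are given as a 3x3 rotation matrix whose columns are the frame's x, y, z axes.
In Python, from workcell import robot, fingers, inverse_kinematics, telemetry, viewer, job gives the robot as it stands. The module is installed in compiled form; this text tells all that it offers. Calls block until the motion is done:
- robot.reach(position, orientation): joint-space move of the TCP to a pose.
- robot.servo_line(position, vel=0.15, orientation=None, force_limit=None): straight line of the TCP; orientation=None keeps the orientation; vel is the mean speed in m/s. With force_limit (N) it stops when the force on the tool has changed by that much, and returns True; else False.
- robot.movej(angles): joint-space move.
- fingers.grip(opening, grasp_force=None): finger opening in m; grasp_force is the grip in N (None keeps the last); returns when the fingers have stopped.
- robot.sleep(seconds).
- inverse_kinematics(position, orientation): joint angles nearest the present ones, or None.
- telemetry.sense(): the state.
- viewer.snapshot(name): name is "scene" or "side" or "wrist"; returns a dict with "color" (480x640x3 uint8, blue, green, red), "z_map" (480x640 float32, m along the optical axis (not along the pixel's ray), 0 where there is no reading), "vfov" (degrees; the focal length in pixels is half the picture's height over the tangent of half this angle, whatever the lens; pixels are square), "cx", "cy" (the principal point, pixels), "eye" and "orientation" of the camera in the world. Camera axes: x right, y up, looking along -z (the intrinsics and any distortion apply to the point x, -y, -z); pixel columns grow to the right and rows downward; lengths in m; the calibration is good to about 2 mm. A picture is of the moment at which its call begins.
A pose or a line that the arm cannot do raises robot.Unreachable and nothing moves.
- job.hand_in(): hands the job in, once; it reports no verdict.
The state is a dict: "clock": time; "q": joint angles; "dq": joint speeds; "joint_torque": joint torques, N m; "position": TCP position; "eef_rot": TCP orientation; "force": force on the tool from outside, world axes, zero at the start; "torque": the same for the moment, N m; "grip_width": finger opening in m.
Only numpy, scipy, OpenCV 4.12 (cv2) and the standard library are available. Lean on these libraries where they do the work, as an engineer would, in place of code of your own. Each camera call takes 0.05 s, during which the arm holds its last target.

## Task

Set the little lift shelf level with the fixed tray stand on the side away from the star wheel, so that a long tray can lie across both. Push the star wheel round counter-clockwise (seen from above) to its stop, which draws the lock bolt, then raise the shelf by its handle until its gravity pawl has clicked past the right rung, lower it gently until the pawl seats on that rung, and let go. The dish and the shaker must stay standing on the shelf, and everything else on the counter must be left where it is.

Things in the scene. Friction and masses are not known exactly. Their poses are not given: they have to be found in the camera images.
- station: the lift stand: upright ladder mast on a dark foot plate, fixed. Origin on the counter under the mast; z up; the shelf is on its -x side (roughly towards the robot), +y is the side away from the star wheel. Two rails at y +-50 mm, 325 mm high; rungs 10 mm thick, centres 50, 95, 140, 185, 230, 275 mm high. Foot plate x -170..70, y -255..105, 8 mm thick
- handle (a point): centre of the shelf's handle: round bar 12 mm thick, 90 mm long along the station's x, an upright at each end, 75 mm above the shelf; 185 mm above the counter at the start, 130 mm in front (-x) of the mast. Axes as the station's. The sheet shelf under it is 170 (x) by 200 mm (y), rim 8 mm, edges 40 and 210 mm in front of the mast
- shelf_top (a point): middle of the shelf's upper face, 75 mm below the handle bar; 110 mm above the counter at the start
- lift (a joint): height of the shelf above its start, m, grows upward, free to 0.16. At 0 the pawl sits on the 140 mm rung; it seats again at 0.045, 0.090, 0.135 (shelf 155, 200, 245 mm above the counter). The pawl snaps out over a rung about 0.016 above that rung's seat: go 0.020 to 0.035 above; from 0.055 it may pass the next rung too. Shelf and load: 0.5 to 0.9 kg, guide lightly damped
- pawl (a joint): the pawl, a nose 26 mm wide with a block counterweight, pivoted on the shelf carriage between the rails. 0 rad: level, nose out over the rungs, able to carry; up to 1.25: nose pushed down by a passing rung. One-way ratchet: the shelf cannot come back down past a rung it has gone over
- star_hub (a point): centre of the star wheel at spoke height, 150 mm above the counter; station frame (-100, -190) mm; axes as the station's, not turning with the wheel. Flat wheel on an upright axle: black hub 38 mm across, five spokes 10 mm thick every 72 degrees, 18 mm balls at their ends 68 mm from the axis. Free space 80 mm deep under the spokes round a 26 mm column
- star (a joint): turn of the star wheel, rad, grows counter-clockwise from above; spokes at angles star + k x 72 degrees from the station's +x. Starts at 0 to 0.5, stop at 2.6, fully turned from 2.35. It draws a lock bolt that lies over a tongue of the shelf and blocks lifting until about 2.0. It stays where left; about 2 N at the spokes turns it
- stand_low: fixed tray stand, 140 x 140 mm plate on four legs, its top 155 mm above the counter; origin on the counter under its centre. The two stands stand one on each side of the lift stand, and which is on which side changes
- stand_high: fixed tray stand like the other one, its top 200 mm above the counter; origin on the counter under its centre
- ramekin: small olive-brown dish, 60 mm across, 35 mm high, standing on the shelf beside the handle; origin at the centre of its underside
- shaker: steel shaker, 36 mm across, 50 mm high, standing on the shelf on the other side of the handle; origin at the centre of its underside
- bottle: green bottle, 60 mm across, 180 mm high, on the counter between the star wheel and the tray stand on that side; origin at the centre of its underside
- bowls: stack of olive-brown bowls, 90 mm across, 79 mm high, on the counter between the shelf and the tray stand on that side; origin at the centre of its underside

How it is judged:
By the outcome, as a careful person would: the job done as asked, in the order asked, and still so for the second after the job is handed in, with the robot touching nothing.
It also fails if it takes over 67 s, if anything falls off the work surface, if the arm or the gripper's body presses on something with over 40 N, if the wrist force passes 120 N, or if a joint passes its speed limit or range.

## Working session

There is one attempt and no reset: what is moved stays moved. The work goes in short steps, each a Python script; the robot and the scene stay as the last script left them, time stands still between calls to the robot, and variables do not carry over. Pictures are saved under pics/ and viewed, and the job is handed in when it is done.

```bash
mkdir -p pics; cat > h.py <<'E'
import numpy as np, cv2
from workcell import robot, fingers, inverse_kinematics, telemetry, viewer, job
def snap(n,f):
    s=viewer.snapshot(n); cv2.imwrite('pics/'+f,s['color']); np.savez('pics/'+f+'.npz',**s); return s
def load(f):
    return dict(np.load('pics/'+f+'.npz'))
def foc(s): return 240/np.tan(np.radians(float(s['vfov']))/2)
def pts(s):
    z=s['z_map'];f=foc(s);v,u=np.mgrid[0:480,0:640]
    P=np.stack([(u-s['cx'])/f*z,-(v-s['cy'])/f*z,-z],-1)
    return P@s['orientation'].T+s['eye']
def ray(s,u,v):
    d=s['orientation']@np.array([(u-s['cx'])/foc(s),-(v-s['cy'])/foc(s),-1]);return s['eye'],d
def onplane(s,u,v,h):
    e,d=ray(s,u,v);return e+d*(h-e[2])/d[2]
def proj(s,p):
    c=s['orientation'].T@(np.array(p)-s['eye']);f=foc(s);return s['cx']+f*c[0]/-c[2],s['cy']-f*c[1]/-c[2]
E
python3 - <<'E'
from h import *
for n in("scene","side","wrist"):
    s=snap(n,n+'0.png'); print(n,{k:s[k] for k in s if k not in('color','z_map')},(s['z_map']>0).mean())
print(telemetry.sense())
E
```

```text
scene {'vfov': 47.766041003943975, 'cx': 322.54114356388976, 'cy': 241.3639051053252, 'eye': array([1.10231453, 0.23093799, 1.08244702]), 'orientation': array([[-0.44217635, -0.75026583,  0.49150917],
       [ 0.89682124, -0.37828922,  0.22936635],
       [ 0.01384689,  0.54221624,  0.84012488]])} 0.9959244791666667
side {'vfov': 50.263209476500435, 'cx': 322.4821938113123, 'cy': 224.42590679404202, 'eye': array([0.52176025, 0.98244269, 0.81076934]), 'orientation': array([[-0.9986212 ,  0.03232794, -0.04135939],
       [-0.05231877, -0.54846912,  0.83453242],
       [ 0.00429437,  0.83554565,  0.54940425]])} 0.995693359375
wrist {'vfov': 67.16088562678081, 'cx': 316.4974207334897, 'cy': 242.58945978692174, 'eye': array([0.62541997, 0.07768672, 0.3837912 ]), 'orientation': array([[ 9.99999742e-01, -5.70677041e-04,  4.35852265e-04],
       [ 4.23286603e-04,  9.58770107e-01,  2.84182518e-01],
       [-5.80058561e-04, -2.84182260e-01,  9.58770101e-01]])} 0.995908203125
{'clock': 0.15, 'q': array([-1.89814101e-02,  4.23685687e-01,  1.63043570e+00, -1.45536521e-05,
        1.08860811e+00, -1.90245091e-02]), 'dq': array([ 0.00013649, -0.00104711, -0.00284228, -0.00272155, -0.00161977,
        0.00188677]), 'joint_torque': array([ 9.52650989e-04, -5.44981134e+01, -2.73919362e+01,  6.45430083e-02,
        2.04369903e-02, -3.19723256e-05]), 'position': array([6.24577130e-01, 4.10522475e-05, 1.97298506e-01]), 'eef_rot': array([[ 4.98502146e-05, -1.13688126e-03,  9.99999353e-01],
       [-9.99999999e-01,  8.68559963e-06,  4.98601213e-05],
       [-8.74227905e-06, -9.99999354e-01, -1.13688082e-03]]), 'force': array([ 0.08597212, -0.51224065, -0.0254018 ]), 'torque': array([-0.00109393, -0.00069417, -0.07045374]), 'grip_width': 0.08784834092468954}
```

View pics/scene0.png

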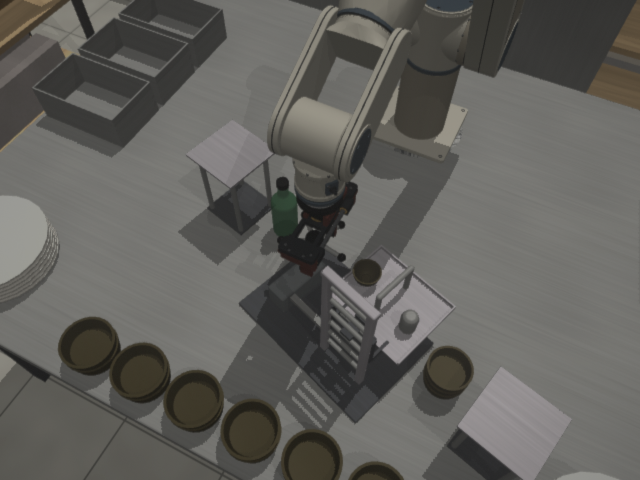

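View pics/side0.png

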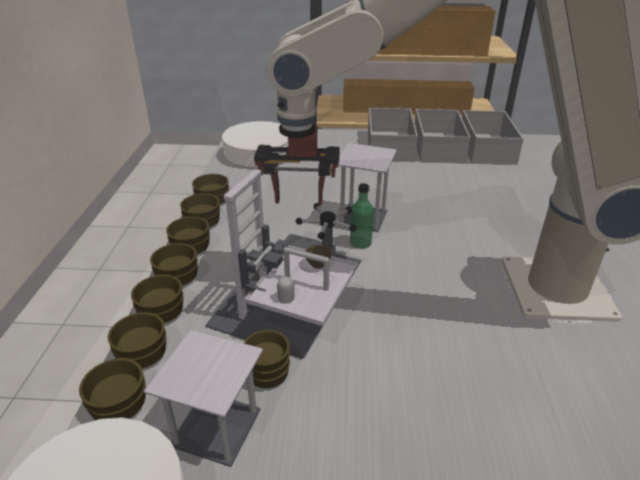

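View pics/wrist0.png

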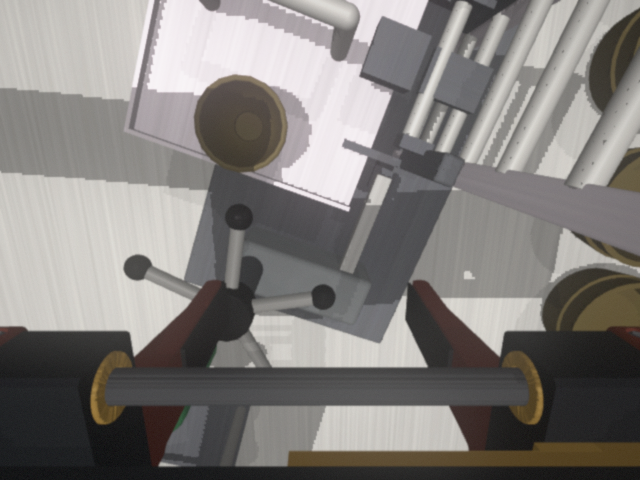

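```bash
python3 - <<'E'
from h import *
S=load('scene0.png');W=load('wrist0.png');D=load('side0.png')
P={'s':pts(S),'w':pts(W),'d':pts(D)}
def q(k,u,v):print(k,(u,v),P[k][v-1:v+2,u-1:u+2].reshape(-1,3).mean(0).round(4), P[k][v,u].round(4))
for u,v in[(512,425),(230,155),(284,215),(448,360),(367,265),(409,318),(393,290),(380,275),(347,290),(330,330),(420,300)]:q('s',u,v)
for u,v in[(238,216),(137,267),(323,297),(230,312),(240,125),(310,10),(345,15),(210,3)]:q('w',u,v)
for u,v in[(205,370),(365,157),(286,285),(307,254),(328,216),(299,220),(352,228),(322,236)]:q('d',u,v)
# shelf plane pts in wrist & scene
for k in 'swd':
    X=P[k].reshape(-1,3); m=(abs(X[:,2]-.110)<.003)&(X[:,0]>.4)&(X[:,0]<1)&(abs(X[:,1])<.5)
    Y=X[m]; print(k,m.sum(),cv2.minAreaRect((Y[:,:2]*1000).astype(np.float32)))
    for hh in(.155,.2):
        for sg in(1,-1):
            m=(abs(X[:,2]-hh)<.004)&(X[:,0]>.3)&(X[:,0]<1.1)&(sg*X[:,1]>.15)&(abs(X[:,1])<.65)
            Y=X[m]; 
            if m.sum()>50: print(k,hh,sg,m.sum(),np.median(Y,0).round(3),cv2.minAreaRect((Y[:,:2]*1000).astype(np.float32)))
E
```

```text
s (512, 425) [0.7455 0.4242 0.1546] [0.744  0.425  0.1508]
s (230, 155) [ 0.4767 -0.2862  0.1993] [ 0.4768 -0.2862  0.1994]
s (284, 215) [ 0.5012 -0.1462  0.0961] [ 0.5012 -0.1462  0.0962]
s (448, 360) [0.6393 0.2967 0.0526] [0.6378 0.2969 0.0492]
s (367, 265) [0.5562 0.0773 0.1309] [0.5549 0.0769 0.1286]
s (409, 318) [0.6418 0.1978 0.1588] [0.6425 0.1978 0.1601]
s (393, 290) [0.5783 0.1452 0.1175] [0.5738 0.1444 0.1091]
s (380, 275) [0.5687 0.1107 0.1359] [0.5732 0.1117 0.1441]
s (347, 290) [0.7231 0.0986 0.3242] [0.7234 0.0987 0.3248]
s (330, 330) [0.7013 0.065  0.0893] [0.7072 0.0674 0.1038]
s (420, 300) [0.5699 0.2014 0.1083] [0.5706 0.2014 0.1096]
w (238, 216) [0.5753 0.0285 0.1582] [0.5753 0.0285 0.1583]
w (137, 267) [ 0.5056 -0.0065  0.1574] [ 0.5052 -0.0068  0.1565]
w (323, 297) [ 0.6298 -0.0279  0.158 ] [ 0.6298 -0.0277  0.1586]
w (230, 312) [ 0.5671 -0.0363  0.1637] [ 0.5672 -0.0361  0.1642]
w (240, 125) [0.5709 0.0848 0.114 ] [0.5711 0.0848 0.1146]
w (310, 10) [0.6222 0.1347 0.188 ] [0.6222 0.1349 0.1875]
w (345, 15) [0.6387 0.1319 0.1906] [0.6387 0.132  0.1905]
w (210, 3)
[... 842 characters left out ...]
9775390625), (82.2822494506836, 191.56533813476562), 27.543994903564453)
s 0.2 -1 3020 [ 0.473 -0.288  0.199] ((468.259033203125, -288.6066589355469), (143.46414184570312, 141.19656372070312), 75.07438659667969)
w 31561 ((546.9808959960938, 38.080474853515625), (404.6152648925781, 197.932861328125), 51.15562438964844)
d 3668 ((607.9903564453125, 106.63885498046875), (948.7799072265625, 222.56239318847656), 66.8134994506836)
d 0.155 1 6173 [0.736 0.433 0.156] ((689.4884643554688, 320.931640625), (371.7673034667969, 195.98233032226562), 76.09329223632812)
d 0.2 -1 1200 [ 0.466 -0.282  0.201] ((466.83172607421875, -289.38006591796875), (147.1537322998047, 139.88072204589844), 75.13836669921875)
```

```bash
python3 - <<'E'
from h import *
S=load('scene0.png');W=load('wrist0.png');D=load('side0.png')
P={'s':pts(S),'w':pts(W),'d':pts(D)}
for k in 'swd':
  for lo,hi,name in((.105,.121,'shelf'),(.317,.333,'mast'),(.179,.197,'handle')):
    z=P[k];m=(z[...,2]>lo)&(z[...,2]<hi)&(z[...,0]>.45)&(z[...,0]<.85)&(z[...,1]>-.05)&(z[...,1]<.3)
    n,l,st,c=cv2.connectedComponentsWithStats(m.astype(np.uint8))
    for i in np.argsort(-st[1:,4])[:2]+1:
        Y=z[l==i]; ctr=Y.mean(0); r=cv2.minAreaRect((Y[:,:2]*1000).astype(np.float32))
        ev=np.linalg.eigh(np.cov(Y[:,:2].T))[1][:,1]
        print(k,name,st[i],Y.mean(0).round(4),[np.round(a,1) for a in r],np.degrees(np.arctan2(ev[1],ev[0])).round(1))
b=np.array([[.5753,.0285],[.5054,-.0066],[.6298,-.0278]])
A=np.c_[2*b,np.ones(3)];x=np.linalg.solve(A,(b**2).sum(1));print('circle',x[:2],np.sqrt(x[2]+x[:2]@x[:2]))
print([np.degrees(np.arctan2(*(p-x[:2])[::-1])) for p in b])
E
```

```text
s shelf [ 358  272   98   96 3812] [0.6168 0.1949 0.1097] [array([640.6, 178.8]), array([115.4, 222.5]), np.float64(70.3)] 169.6
s shelf [ 342  245   66   62 1229] [0.5523 0.103  0.1098] [array([556.4,  99.8]), array([ 85.6, 118. ]), np.float64(72.2)] 166.9
s mast [320 266  61  56 849] [0.7259 0.1053 0.3236] [array([724.1, 103.7]), array([119.9,  19.4]), np.float64(70.3)] 70.4
s mast [278 189  80  79 419] [0.6314 0.0238 0.323 ] [array([634.8,  28.6]), array([ 60.6, 186.2]), np.float64(70.6)] 174.4
s handle [376 265  38  37 317] [0.6014 0.1483 0.1882] [array([597.8, 148.5]), array([ 12.5, 101.7]), np.float64(70.4)] 160.2
s handle [321 305  41  38 292] [0.7184 0.0945 0.1882] [array([715.1,  96. ]), array([94.2, 21.4]), np.float64(75.6)] 72.4
w shelf [  124     0   305   211 33718] [0.5927 0.1103 0.11  ] [array([593.8,  95.2]), array([140.4, 208.5]), np.float64(89.1)] 167.5
w shelf [ 222  100   49   51 1755] [0.5765 0.0845 0.1172] [array([576.7,  84.1]), array([32.1, 32.9]), np.float64(74.6)] 106.0
w mast [    0   352   640   114 41890] [0.6274 0.0248 0.3232] [array([625.9,  18.9]), arr
[... 618 characters left out ...]
, -32. ]), array([21.7, 11.5]), np.float64(20.4)] -153.4
d mast [224 160 114  41 873] [0.6711 0.0644 0.3242] [array([670.4,  54.1]), array([244.8, 107.3]), np.float64(33.7)] -144.9
d mast [271 153   8   2  15] [ 0.6769 -0.0281  0.3266] [array([677.5, -27.5]), array([15.2,  9.7]), np.float64(3.2)] 179.2
d handle [231 223  38  37 340] [0.7177 0.1133 0.1893] [array([717.2, 106.1]), array([118.2,  29.3]), np.float64(70.1)] 69.9
d handle [283 247  46  18 281] [0.5967 0.1512 0.1881] [array([597.6, 149.5]), array([ 12.7, 100.7]), np.float64(70.3)] 160.4
circle [ 0.56427695 -0.0366994 ] 0.06612464900544836
[np.float64(80.40393358246907), np.float64(152.92272356867682), np.float64(7.734634435563536)]
```

The stand away from the wheel has its top at about 0.155, so the seat is lift 0.045. The station yaw is about −19.7°, with the handle at about (0.5975, 0.149, 0.185) and the hub at about (0.5635, −0.038). The star is at about 0.49 rad. All of this agrees with the given geometry. Next I enter between the spokes at world angles 80° and 153°.

```bash
cat >> h.py <<'E'
HUB=np.array([.5635,-.038]);R0=np.array([[0,0,1.],[-1,0,0],[0,-1,0]])
def arc(a,r=.05,z=.132):
    a=np.radians(a);return np.array([HUB[0]+r*np.cos(a),HUB[1]+r*np.sin(a),z])
E
python3 - <<'E'
from h import *
fingers.grip(0.0,20)
print(telemetry.sense()['grip_width'])
robot.reach(arc(116,.05,.2),R0)
snap('wrist','w1.png');snap('scene','s1.png');snap('side','d1.png')
hit=robot.servo_line(arc(116),vel=.1,force_limit=8)
t=telemetry.sense();print(hit,t['position'],t['force'],t['clock'])
E
```

```text
0.0005626985013548867
False [0.54203789 0.00691665 0.13231915] [-0.76935414 -1.17202433  0.56144816] 2.9
```

View pics/w1.png

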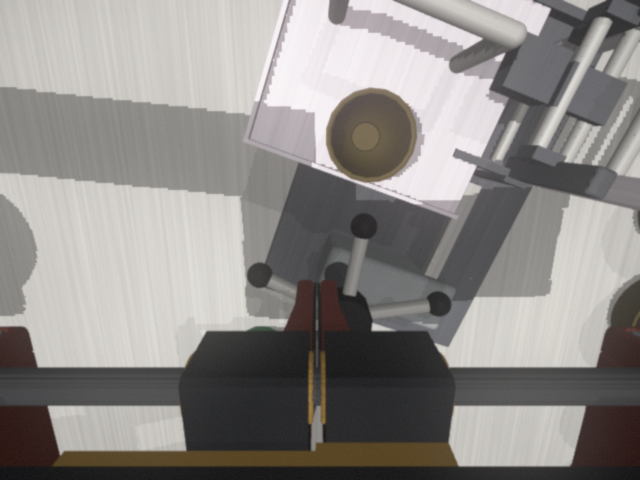

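View pics/d1.png

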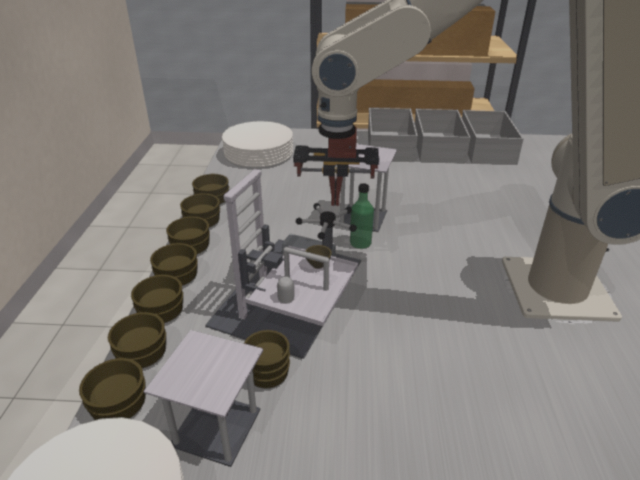

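w1 shows the closed fingers at (318,290), between the spoke balls at (260,275) and (363,227). The entry met no force. Next I push counter-clockwise.

```bash
python3 - <<'E'
from h import *
for a in range(126,275,10):
    hit=robot.servo_line(arc(a),vel=.08,force_limit=10)
    t=telemetry.sense();p=t['position'][:2]-HUB
    print(a,hit,np.degrees(np.arctan2(p[1],p[0])).round(1)%360,t['force'].round(1),round(t['clock'],2))
    if hit: break
snap('side','d2.png');snap('scene','s2.png');snap('wrist','w2.png')
E
```

```text
126 False 126.5 [-0.1  0.6 -0.3] 3.16
136 False 136.6 [-1.2  0.5 -1.1] 3.42
146 False 146.6 [ 0.7  0.5 -1.3] 3.67
156 False 156.5 [ 0.2 -0.3 -0.4] 3.93
166 False 166.5 [-0.4 -0.2 -0.3] 4.19
176 False 176.5 [ 0.1  0.2 -0.4] 4.45
186 False 186.5 [-0.2 -0.6  1.1] 4.71
196 False 196.5 [-0.4 -0.4  0.6] 4.97
206 False 206.6 [-0.2  0.  -0.1] 5.22
216 False 216.6 [ 0.4  0.7 -0.8] 5.48
226 False 226.6 [-0.7  0.4 -1.1] 5.74
236 False 236.6 [-0.2 -0.4 -0.8] 6.0
246 False 246.6 [ 0.9 -0.1  0.3] 6.26
256 False 256.4 [ 0.2  0.3 -0.1] 6.52
266 False 266.3 [0.3 1.  0.7] 6.78
```

View pics/d2.png

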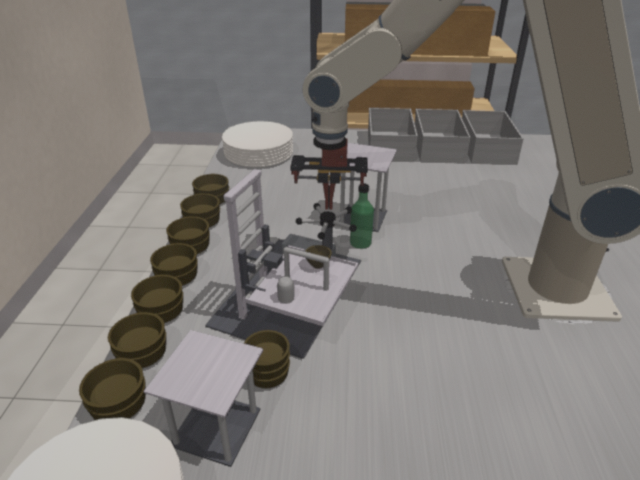

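View pics/w2.png

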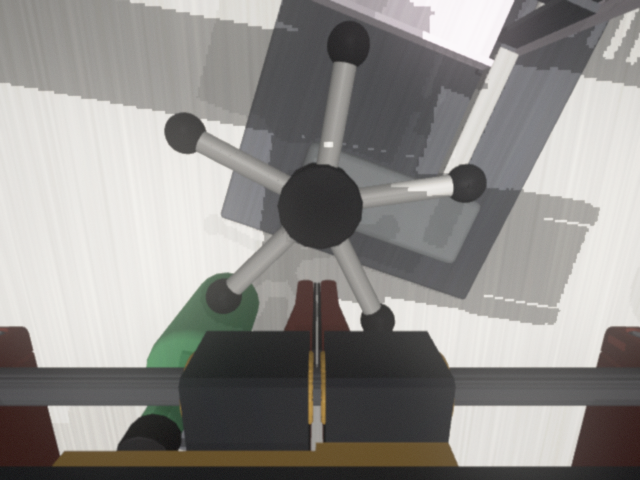

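```bash
python3 - <<'E'
from h import *
p=telemetry.sense()['position'];print(p)
for f in('w2','d2','s2'):
    s=load(f+'.png');print(f,proj(s,p),proj(s,p+[0,0,.02]),proj(s,[*HUB,.15]))
    X=pts(s);m=(np.hypot(X[...,0]-HUB[0],X[...,1]-HUB[1])<.085)&(X[...,2]>.135)&(X[...,2]<.165)&(s['color'].max(-1)<70)
    n,l,st,c=cv2.connectedComponentsWithStats(m.astype(np.uint8))
    for i in range(1,n):
        if st[i,4]>15:
            v=X[l==i].mean(0); d=v[:2]-HUB;print(st[i],v.round(4),'r',np.hypot(*d).round(4),'ang',(np.degrees(np.arctan2(d[1],d[0]))%360).round(1))
a=cv2.imread('pics/d2.png')[140:280,240:420];b=cv2.imread('pics/s2.png')[130:300,220:400]
cv2.imwrite('pics/c2.png',np.hstack([cv2.resize(a,(400,311),interpolation=2),cv2.resize(b,(400,311),interpolation=2)]))
a=cv2.imread('pics/d1.png')[140:280,240:420];cv2.imwrite('pics/c1.png',cv2.resize(a,(720,560),interpolation=2))
E
```

```text
[ 0.5596995  -0.0878003   0.13191194]
w2 (np.float64(314.8729110996326), np.float64(281.1483094329469)) (np.float64(314.7177809577988), np.float64(296.5155041358931)) (np.float64(322.7444744803434), np.float64(197.43349208738007))
[ 327   21   43   46 1504] [0.5734 0.0256 0.156 ] r 0.0643 ang 81.2
[186 115  18  16  57] [ 0.5081 -0.0044  0.1534] r 0.0647 ang 148.8
[ 278  163   84   86 5411] [ 0.562  -0.0395  0.1634] r 0.0022 ang 225.5
[450 165  36  37 976] [ 0.6281 -0.0304  0.1563] r 0.065 ang 6.7
[209 291  32  23 395] [ 0.5163 -0.0893  0.1567] r 0.0697 ang 227.4
[361 305  33  26 590] [ 0.5915 -0.0989  0.1562] r 0.067 ang 294.7
d2 (np.float64(328.61317486453385), np.float64(215.94861138786976)) (np.float64(328.70174697988307), np.float64(209.07137751325425)) (np.float64(326.2123956078876), np.float64(220.6708011725642))
[314 203   6   6  16] [ 0.5915 -0.0969  0.1564] r 0.0652 ang 295.5
[345 207   7   7  34] [ 0.5111 -0.0835  0.1545] r 0.0694 ang 221.0
[320 211  16  18 154] [ 0.5607 -0.0311  0.1571] r 0.0074 ang 112.2
[296 218   6   6  25] [ 0.6285 -0.0263  0.1545] r 0.066 ang 10.2
[349 224   8   8  48] [ 0.5011 -0.0051  0.1542] r 0.0705 ang 152.2
[318 232   7   8  41] [0.5712 0.0294 0.1543] r 0.0678 ang 83.5
s2 (np.float64(294.4100966570388), np.float64(235.51444517139356)) (np.float64(294.1224965020385), np.float64(230.18606274792756)) (np.float64(314.8007762421207), np.float64(241.16731456455176))
[337 221   8   8  48] [ 0.5046 -0.0072  0.1545] r 0.0665 ang 152.4
[291 228  10   6  16] [ 0.566  -0.0808  0.1617] r 0.0429 ang 273.4
[305 230  41  32 362] [ 0.5688 -0.0247  0.1577] r 0.0143 ang 68.1
[277 239   8   6  26] [ 0.5986 -0.1001  0.1523] r 0.0713 ang 299.4
[299 263   9   9  62] [ 0.6314 -0.0298  0.1545] r 0.0684 ang 6.9
```

View pics/c2.png

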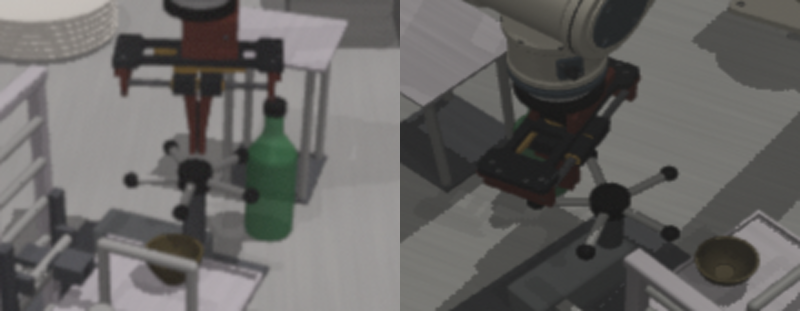

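View pics/c1.png

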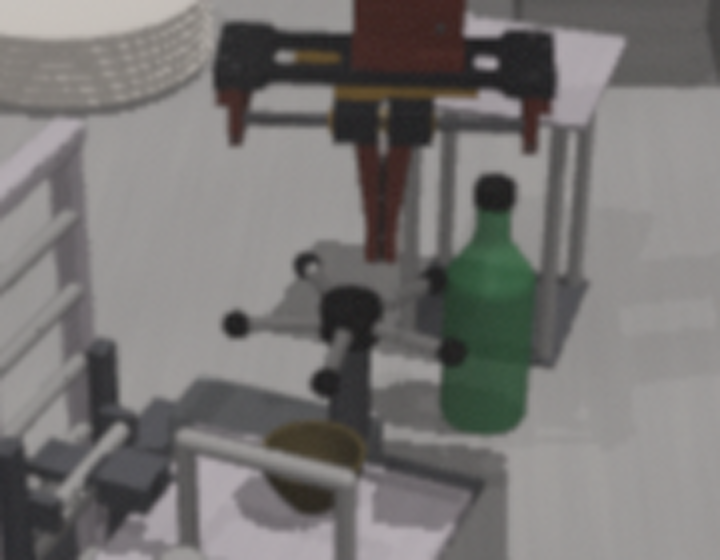

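The wheel still shows spokes at about 8, 81, 152, 224 and 295°, as before the push, and there was no contact force. The fingers seem not to have engaged. I'll step towards the 295° spoke and watch it.

```bash
cat >> h.py <<'E'
def balls(s):
    X=pts(s);m=(np.hypot(X[...,0]-HUB[0],X[...,1]-HUB[1])<.085)&(np.hypot(X[...,0]-HUB[0],X[...,1]-HUB[1])>.05)&(X[...,2]>.14)&(X[...,2]<.165)&(s['color'].max(-1)<70)
    n,l,st,c=cv2.connectedComponentsWithStats(m.astype(np.uint8));o=[]
    for i in range(1,n):
        if st[i,4]>15:
            v=X[l==i].mean(0); d=v[:2]-HUB;o.append(((np.degrees(np.arctan2(d[1],d[0]))%360).round(1),np.hypot(*d).round(3)))
    return sorted(o)
E
python3 - <<'E'
from h import *
for f in('side0','d1','d2'):print(f,balls(load(f+'.png')))
for a in (272,278,284,290,296):
    hit=robot.servo_line(arc(a),vel=.05,force_limit=10)
    t=telemetry.sense();p=t['position'][:2]-HUB
    print(a,hit,np.degrees(np.arctan2(p[1],p[0])).round(1)%360,t['force'].round(1),t['position'],round(t['clock'],2))
    print(balls(snap('side','d3_%d.png'%a)),balls(snap('wrist','w3_%d.png'%a)))
    if hit: break
E
```

```text
side0 [(np.float64(10.5), np.float64(0.066)), (np.float64(83.2), np.float64(0.068)), (np.float64(152.5), np.float64(0.07)), (np.float64(221.5), np.float64(0.07)), (np.float64(295.7), np.float64(0.066))]
d1 [(np.float64(10.6), np.float64(0.066)), (np.float64(83.4), np.float64(0.068)), (np.float64(152.1), np.float64(0.071)), (np.float64(221.5), np.float64(0.07))]
d2 [(np.float64(10.2), np.float64(0.066)), (np.float64(83.5), np.float64(0.068)), (np.float64(152.2), np.float64(0.071)), (np.float64(221.0), np.float64(0.069)), (np.float64(295.5), np.float64(0.065))]
272 False 272.4 [-0.1  0.1 -0.1] [ 0.56559473 -0.08794172  0.13206102] 7.18
[(np.float64(10.5), np.float64(0.066)), (np.float64(83.4), np.float64(0.068)), (np.float64(152.2), np.float64(0.071)), (np.float64(221.8), np.float64(0.07)), (np.float64(295.6), np.float64(0.065))] [(np.float64(6.7), np.float64(0.065)), (np.float64(81.0), np.float64(0.064)), (np.float64(148.2), np.float64(0.066)), (np.float64(227.8), np.float64(0.07)), (np.float64(294.9), np.float64(0.067))]
278 False 278.4 [ 0.1  0.6 -0.6] [ 0.57083556 -0.08746803  0.13
[... 840 characters left out ...]
93736 -0.08491018  0.13201899] 8.26
[(np.float64(10.5), np.float64(0.066)), (np.float64(83.4), np.float64(0.068)), (np.float64(152.0), np.float64(0.071)), (np.float64(221.5), np.float64(0.07))] [(np.float64(6.8), np.float64(0.065)), (np.float64(80.5), np.float64(0.064)), (np.float64(228.8), np.float64(0.069)), (np.float64(300.1), np.float64(0.068))]
296 False 296.4 [0.1 0.3 0.3] [ 0.58575584 -0.08282891  0.13201061] 8.62
[(np.float64(10.6), np.float64(0.066)), (np.float64(83.5), np.float64(0.069)), (np.float64(152.3), np.float64(0.07)), (np.float64(221.2), np.float64(0.069))] [(np.float64(6.8), np.float64(0.065)), (np.float64(80.4), np.float64(0.065)), (np.float64(228.8), np.float64(0.069))]
```

```bash
ls pics/w3*png | tail -1; cp $(ls pics/w3*png | tail -1) pics/w3.png;cp $(ls pics/d3*png | tail -1) pics/d3.png
```

```text
pics/w3_296.png
```

View pics/w3.png

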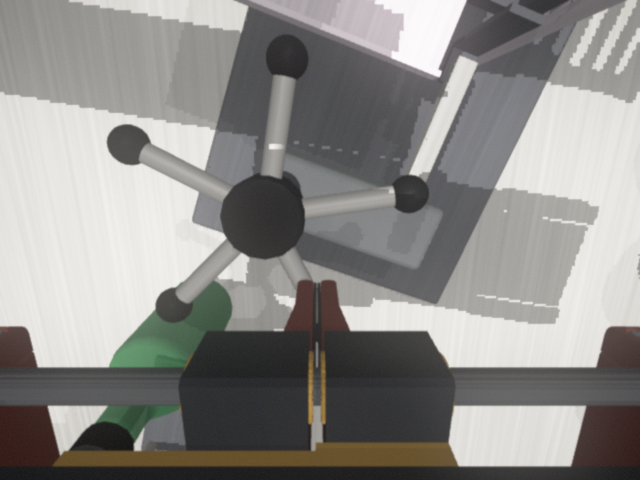

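```bash
python3 - <<'E'
from h import *
s=load('w3_296.png');X=pts(s)
for u,v in[(305,284),(330,284),(305,290),(330,300),(305,320),(295,265),(280,120),(262,215),(287,58)]:print(u,v,X[v,u].round(4))
E
```

```text
305 284 [ 0.581  -0.0721  0.1614]
330 284 [ 0.5927 -0.0717  0.1622]
305 290 [ 0.5812 -0.0717  0.1691]
330 300 [ 0.5921 -0.0721  0.1785]
305 320 [ 0.582  -0.0718  0.1964]
295 265 [ 0.576  -0.0651  0.1546]
280 120 [0.5706 0.0012 0.1541]
262 215 [ 0.5627 -0.0384  0.1644]
287 58 [0.5745 0.0245 0.1588]
```

```bash
python3 - <<'E'
from h import *
for f in('wrist0','w1'):
    s=load(f+'.png');X=pts(s)
    p=np.array([.6246,0,.1973]) if f=='wrist0' else arc(116,.05,.2)
    r=(X[...,0]>p[0]-.06)&(X[...,0]<p[0]+.06)&(abs(X[...,1]-p[1]-.010)<.004)&(X[...,2]>p[2]-.01)&(X[...,2]<p[2]+.1)
    print(f,p,r.sum(),np.percentile(X[r][:,2],[0,1,5,50]).round(4), X[r][:,0].min(),X[r][:,0].max())
    v,u=np.nonzero(r);print(v.min(),v.max(),u.min(),u.max())
E
```

```text
wrist0 [0.6246 0.     0.1973] 6396 [0.2213 0.2239 0.2299 0.2694] 0.5680107337205673 0.6831087422246834
280 366 134 499
w1 [0.54158144 0.0069397  0.2       ] 2657 [0.225  0.2264 0.2301 0.2586] 0.530213723091192 0.5539177982980995
280 360 284 349
```

```bash
python3 - <<'E'
from h import *
s=load('d1.png');p=arc(116,.05,.2)
for dz in(0,.01,.02,.025,.03):print(dz,proj(s,p+[0,0.01,dz]))
X=pts(s)
for v in range(196,210):print(v,[X[v,u].round(3).tolist() for u in(333,336)],s['color'][v,335])
E
```

```text
0 (np.float64(335.0682454056992), np.float64(215.5280255482655))
0.01 (np.float64(335.1484112164422), np.float64(211.72412419772033))
0.02 (np.float64(335.22935577518285), np.float64(207.88327092798843))
0.025 (np.float64(335.27012363974427), np.float64(205.9488186518042))
0.03 (np.float64(335.31109048469506), np.float64(204.0049246726675))
196 [[0.547, 0.017, 0.25], [0.54, 0.017, 0.251]] [37 36 44]
197 [[0.547, 0.017, 0.247], [0.54, 0.017, 0.248]] [37 38 46]
198 [[0.547, 0.019, 0.246], [0.54, 0.015, 0.244]] [42 43 51]
199 [[0.547, 0.016, 0.242], [0.54, 0.016, 0.242]] [45 47 56]
200 [[0.547, 0.015, 0.239], [0.54, 0.017, 0.241]] [41 41 52]
201 [[0.547, 0.019, 0.238], [0.54, 0.017, 0.238]] [36 37 48]
202 [[0.547, 0.019, 0.236], [0.54, 0.017, 0.235]] [34 38 47]
203 [[0.547, 0.02, 0.234], [0.54, 0.019, 0.234]] [38 39 49]
204 [[0.547, 0.017, 0.23], [0.54, 0.022, 0.233]] [47 51 57]
205 [[0.547, 0.016, 0.227], [0.54, 0.012, 0.225]] [73 75 80]
206 [[0.556, -0.356, -0.002], [0.547, -0.35, 0.002]] [ 97  99 102]
207 [[0.556, -0.347, 0.0], [0.547, -0.344, 0.002]] [104 106 108]
208 [[0.556, -0.341, 0.0], [0.547, -0.338, 0.003]] [105 107 109]
209 [[0.555, -0.333, 0.002], [0.546, -0.331, 0.003]] [104 105 107]
```

Both cameras show that the fingers end about 25 mm above the reported TCP: in d1 the tip is at row 205, where the TCP would project to row 215. So the fingers skimmed above the spokes without touching them. From here I allow for a 25 mm tip offset and redo the push.

```bash
python3 - <<'E'
from h import *
O=-.025
robot.servo_line(arc(296,.05,.17),vel=.15)
robot.reach(arc(116,.05,.17),R0)
hit=robot.servo_line(arc(116,.05,.132+O),vel=.1,force_limit=8)
t=telemetry.sense();print(hit,t['position'],t['force'].round(1),t['clock'])
if not hit:
  for a in range(126,280,10):
    hit=robot.servo_line(arc(a,.05,.132+O),vel=.06,force_limit=12)
    t=telemetry.sense();p=t['position'][:2]-HUB
    print(a,hit,np.degrees(np.arctan2(p[1],p[0])).round(1)%360,t['force'].round(1),round(t['clock'],2))
    if a==146: print(balls(snap('side','d4a.png')))
    if hit: break
print(balls(snap('side','d4.png')),balls(snap('wrist','w4.png')))
E
```

```text
False [0.54201024 0.0067023  0.10721149] [0.4 0.3 0.5] 10.3833
126 False 126.3 [ 0.8 -0.   0.5] 10.68
136 False 136.4 [ 0.6 -0.5 -0.1] 10.97
146 False 146.6 [ 0.1  0.1 -0.1] 11.26
[(np.float64(22.8), np.float64(0.066)), (np.float64(94.0), np.float64(0.068)), (np.float64(137.6), np.float64(0.056)), (np.float64(163.5), np.float64(0.07))]
156 False 156.7 [ 0.3 -0.3 -0.1] 11.6
166 False 166.6 [ 0.6 -0.1  0.4] 11.89
176 False 176.4 [-0.6  0.9 -0.8] 12.18
186 False 186.2 [ 0.3 -0.4  1. ] 12.47
196 False 196.3 [-0.3  0.4  0.3] 12.77
206 False 206.3 [-0.1 -0.2  0. ] 13.06
216 False 216.4 [ 0.4 -0.7 -0.5] 13.35
226 False 226.7 [-0.3 -0.4 -0.3] 13.64
236 False 236.9 [-0.2  0.2 -0.1] 13.93
246 False 247.0 [-0.8 -0.7 -0.2] 14.22
256 True 253.0 [-0.9  0.7  0.1] 14.45
[(np.float64(60.5), np.float64(0.068)), (np.float64(129.5), np.float64(0.07)), (np.float64(199.1), np.float64(0.07)), (np.float64(347.0), np.float64(0.065))] [(np.float64(58.1), np.float64(0.064)), (np.float64(131.3), np.float64(0.066)), (np.float64(343.7), np.float64(0.065))]
```

View pics/w4.png

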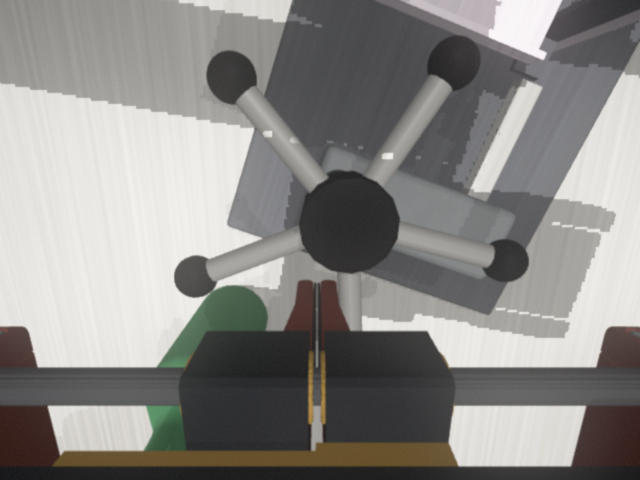

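View pics/d4.png

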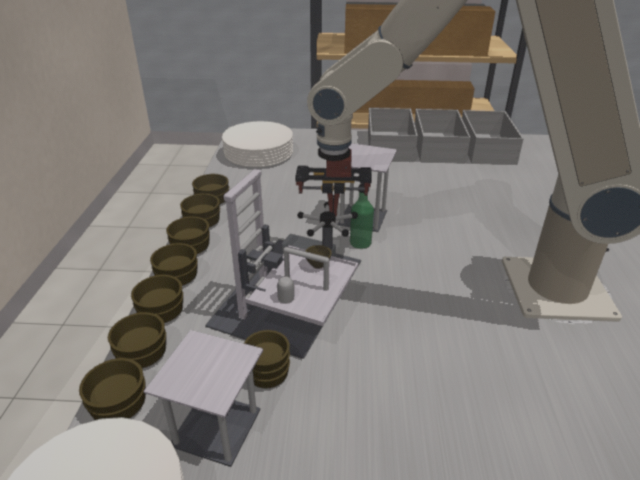

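The wheel is at its stop. The spokes are at about 345, 59, 130 and 199°, which gives star ≈ 2.6, and the 12 N limit tripped there. I retreat and take the handle next.

```bash
cat >> h.py <<'E'
_a=np.radians(70.3)
RH=np.array([[np.sin(_a),0,np.cos(_a)],[-np.cos(_a),0,np.sin(_a)],[0,-1,0]])
HAN=np.array([.5977,.149])
E
python3 - <<'E'
from h import *
robot.servo_line(arc(246,.05,.107),vel=.05)
robot.servo_line(arc(246,.05,.2),vel=.2)
fingers.grip(.05)
robot.reach(np.r_[HAN,.22],RH)
s=snap('wrist','w5.png');d=snap('side','d5.png');print(balls(d))
t=telemetry.sense();print(t['position'],t['q'].round(2),t['clock'])
E
```

```text
[(np.float64(60.4), np.float64(0.068)), (np.float64(129.3), np.float64(0.07)), (np.float64(199.4), np.float64(0.07)), (np.float64(271.4), np.float64(0.067))]
[0.59755824 0.14763263 0.21984958] [ 0.22  0.39  1.63 -0.    1.12 -1.  ] 17.375
```

View pics/w5.png

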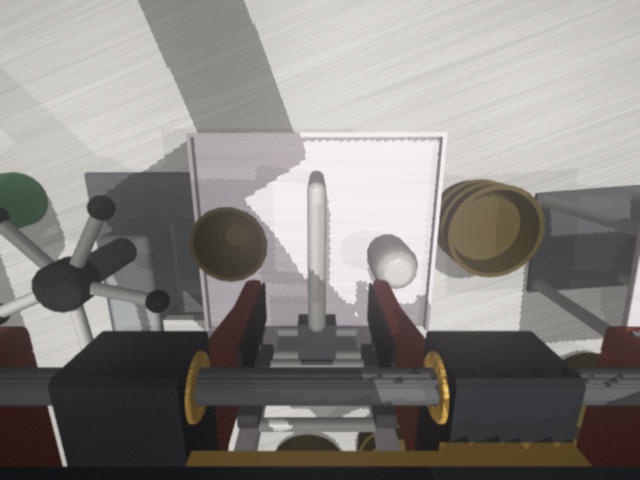

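View pics/d5.png

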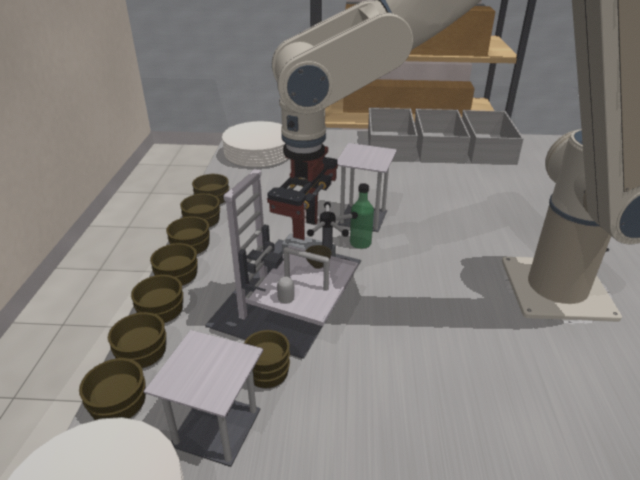

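w5 shows the bar at column 316, centred between the fingers and parallel to the pads. The dish at (229,243) and the shaker at (393,262) are clear of the fingers.

```bash
python3 - <<'E'
from h import *
hit=robot.servo_line(np.r_[HAN,.143],vel=.1,force_limit=8)
print(hit,telemetry.sense()['force'].round(1))
if not hit:
    fingers.grip(0.0,25)
    t=telemetry.sense();print(t['grip_width'],t['force'].round(1),t['torque'].round(2),t['position'],t['clock'])
snap('side','d6.png');snap('scene','s6.png')
E
```

```text
False [ 0.7  0.4 -1. ]
0.011195804179540057 [-1.9 -5.3  1.5] [-0.74  0.23 -0.01] [0.5973994  0.14823464 0.14302304] 18.9833
```

View pics/d6.png

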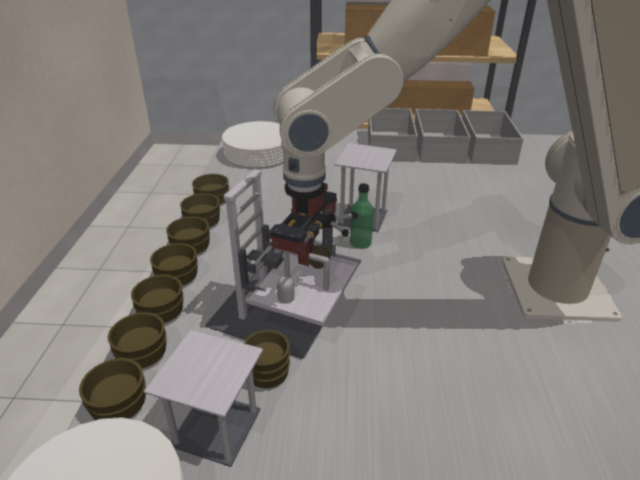

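The bar is gripped at 11 mm with a small side load of about 5 N. Next I relieve that load, lift 72 mm and check.

```bash
python3 - <<'E'
from h import *
p=telemetry.sense()['position']; y=RH[:,2]
robot.servo_line(np.r_[HAN-.0012*y[:2],.143],vel=.02)
t=telemetry.sense();print(t['force'].round(1));p=t['position']
for h in(.010,.045,.072):
    b=np.r_[HAN-.0012*y[:2],.143+h]
    hit=robot.servo_line(b,vel=.04,force_limit=25)
    t=telemetry.sense();print(h,hit,t['position'].round(4),t['force'].round(1),t['grip_width'],t['clock'])
    if hit:break
s=snap('side','d7.png');snap('scene','s7.png')
for f in('side0','d7'):
    X=pts(load(f+'.png'));m=(X[...,0]>.54)&(X[...,0]<.68)&(X[...,1]>.1)&(X[...,1]<.28)&(X[...,2]>.09)&(X[...,2]<.3)
    h,e=np.histogram(X[m][:,2],bins=np.arange(.09,.3,.005));print(f,[(e[i].round(3),h[i]) for i in np.argsort(-h)[:4]])
E
```

```text
[0.8 0.5 0.7]
0.01 False [0.5974 0.1482 0.1526] [ 2.6  3.  -6.7] 0.011239090039454865 19.7333
0.045 False [0.5974 0.1482 0.1878] [ 3.9  3.7 -7.5] 0.011084953506431676 20.7583
0.072 False [0.5974 0.1482 0.2148] [ 4.7  3.9 -6.9] 0.011438015640230956 21.5833
side0 [(np.float64(0.11), np.int64(1740)), (np.float64(0.105), np.int64(729)), (np.float64(0.115), np.int64(228)), (np.float64(0.155), np.int64(217))]
d7 [(np.float64(0.18), np.int64(2310)), (np.float64(0.185), np.int64(243)), (np.float64(0.225), np.int64(160)), (np.float64(0.23), np.int64(154))]
```

View pics/d7.png

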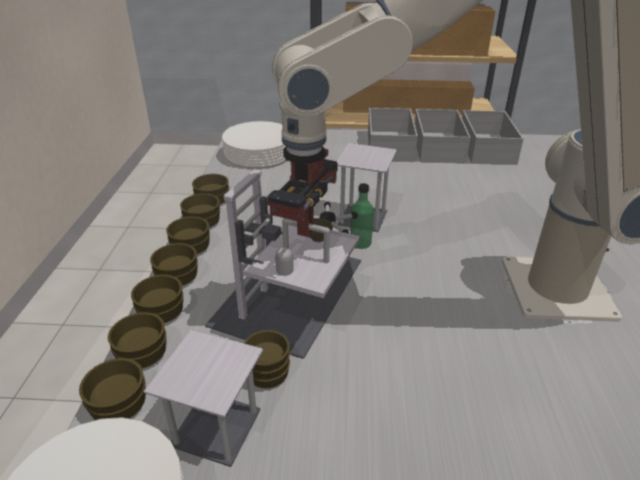

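d7 shows the shelf at about 0.182 m, which is lift 0.072, within the 0.065–0.080 window. The dish and shaker are standing. Next I lower gently until it seats.

```bash
python3 - <<'E'
from h import *
y=RH[:,2]
xy=HAN-.0012*y[:2]
hit=robot.servo_line(np.r_[xy,.143+.051],vel=.03,force_limit=10)
t=telemetry.sense();print(hit,t['position'].round(4),t['force'].round(1))
if not hit:
    hit=robot.servo_line(np.r_[xy,.143+.041],vel=.01,force_limit=10)
t=telemetry.sense();print(hit,t['position'].round(4),t['force'].round(1),t['clock'])
s=snap('side','d8.png');snap('scene','s8.png')
X=pts(load('d8.png'));m=(X[...,0]>.54)&(X[...,0]<.68)&(X[...,1]>.1)&(X[...,1]<.28)&(X[...,2]>.09)&(X[...,2]<.3)
h,e=np.histogram(X[m][:,2],bins=np.arange(.09,.3,.003));print([(e[i].round(3),h[i]) for i in np.argsort(-h)[:4]])
E
```

```text
False [0.5974 0.1482 0.1932] [ 4.6  5.7 -9.4]
True [0.5974 0.1483 0.1879] [-0.4 -0.6  6.6] 23.1833
[(np.float64(0.153), np.int64(1473)), (np.float64(0.156), np.int64(874)), (np.float64(0.162), np.int64(151)), (np.float64(0.201), np.int64(136))]
```

It seated at 0.0449 and the vertical load reversed. Next I release and retreat.

```bash
python3 - <<'E'
from h import *
y=RH[:,2]
xy=HAN-.0012*y[:2]
fingers.grip(.045)
robot.servo_line(np.r_[xy,.30],vel=.12)
up=telemetry.sense()['position']
robot.reach([.45,.12,.38],R0)
robot.sleep(.5)
print(telemetry.sense()['clock'],telemetry.sense()['force'].round(1))
for n in('side','scene'):
    s=snap(n,n+'9.png');X=pts(s);print(n,balls(s))
    m=(X[...,0]>.54)&(X[...,0]<.68)&(X[...,1]>.1)&(X[...,1]<.28)&(X[...,2]>.14)&(X[...,2]<.165);print('shelf',np.median(X[m][:,2]))
    m=(abs(X[...,0]-.741)<.05)&(abs(X[...,1]-.428)<.05)&(abs(X[...,2]-.155)<.02);print('stand',np.median(X[m][:,2]))
E
```

```text
26.7083 [-0.8 -0.9  0.1]
side [(np.float64(129.2), np.float64(0.07)), (np.float64(199.2), np.float64(0.071)), (np.float64(271.6), np.float64(0.067)), (np.float64(347.2), np.float64(0.065))]
shelf 0.15585722461440932
stand 0.15596901928725215
scene [(np.float64(56.7), np.float64(0.066)), (np.float64(128.6), np.float64(0.065)), (np.float64(202.5), np.float64(0.068)), (np.float64(274.7), np.float64(0.068)), (np.float64(344.9), np.float64(0.069))]
shelf 0.15408273801007066
stand 0.1542902372830457
```

View pics/side9.png

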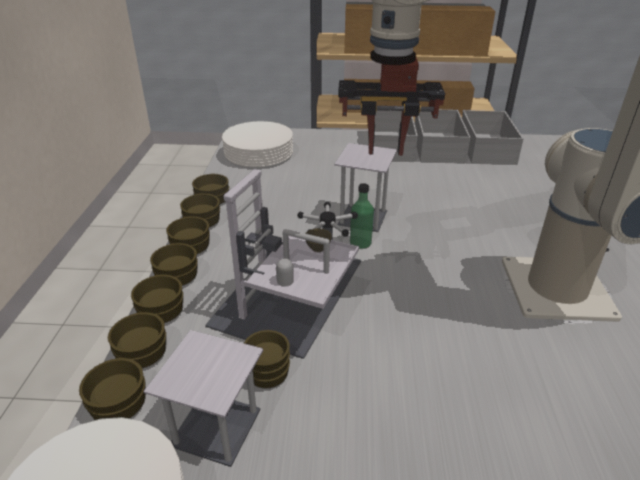

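View pics/scene9.png

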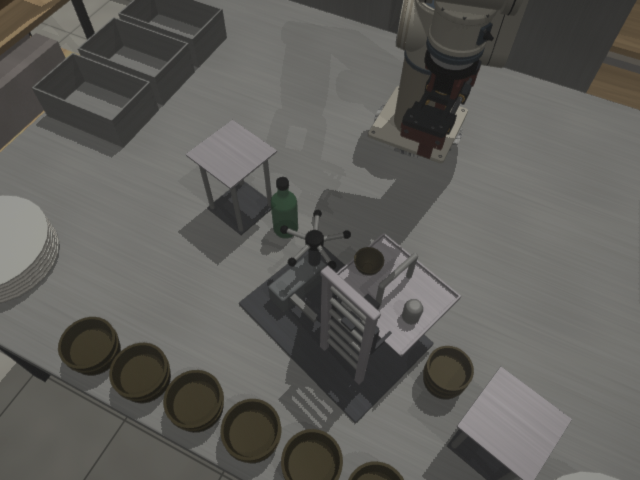

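The dish at (369,260) and the shaker at (412,310) in scene9 are upright. The bottle, bowls and stands look unmoved. The shelf and the stand match in height to within 0.3 mm in each view, so I hand in.

```bash
python3 - <<'E'
from h import *
job.hand_in()
E
```

```text
the job is handed in; nothing more can be done
```

The shelf now rests on the pawl at lift 0.045, level with the low tray stand on the side away from the star wheel. The job was handed in at about 27 s of the 67 s allowed.

**Sequence:** I pushed the star wheel counter-clockwise to its stop at about 2.6 rad. I then gripped the handle, raised the shelf 72 mm, lowered it until the pawl took the load, let go and backed away.

**Last checks:**
- **Level:** the shelf and stand tops match to within 0.3 mm in each view: 155.9 and 156.0 mm from the side camera, 154.1 and 154.3 mm from the scene camera.
- **Load:** the dish and shaker are upright on the shelf.
- **Surroundings:** the bottle, bowls and stands look unmoved, judged by eye from the pictures rather than measured.

**What disagreed:** my first push did nothing. The cameras showed that the real fingertips end about 25 mm above the reported TCP, so the fingers passed over the spokes without touching them. I allowed for that offset and repeated the push, and everything after that agreed with the measurements.

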